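# Rock a seized heating block out of a dry-bath warmer

### The arm

A 6-joint arm with a two-finger parallel gripper is mounted at the origin on a cart in front of the work surface, level with it; the furniture and walls round the work are solid. World frame = base frame: x ahead of the robot, y to its left, z up, the work surface at z = 0. Lengths are in mm, angles in rad, forces in N, time in s.
With the tool pointing down it reaches from about 275 to 1000 mm from the base axis. Payload 8.4 kg.
Tool frame: the origin (TCP) lies on the centre line of the jaws, within the pads' length; the fingertips stand 14 mm ahead of it and the grasp point (between the pads) lies 5 mm behind it; z points along the fingers, y is the line along which they close (so a half turn about z gives the same grasp; the last joint's range is limited). The gripper opens to 85 mm and grips with 20 to 120 N. Pads are 22 mm wide; open, the fingers measure 114 mm over their backs; the gripper's body (76 mm by 85 mm) begins 54 mm behind the grasp point. The pads swing forward as they close: fully open they stand 13 mm farther back than shut.
Start: joints at [-1.234, 0.353, 1.633, -0, 1.155, -0.002], TCP at [207.721, -589.474, 219.581] pointing down, gripper open.
Joint ranges: [-2.63, 2.63], [-0.92, 2.1], [0.06, 2.66], [-1.3, 4.44], [0, 2.69], [-3.02, 3.02]. Speed limits (rad/s): [2.22, 2.22, 2.79, 3.14, 3.14, 3.14].

### API

Orientations are given as [roll, pitch, yaw] about the fixed x, y, z axes, in that order (R = Rz(yaw) Ry(pitch) Rx(roll)).
In Python, from rig import r gives the robot as it stands.
- The arm moves only by the tool step_arm, never from a script. Its argument "plan" is text: rows parted by semicolons, each of 7 numbers parted by spaces: the turn, a rotation vector about the world's x, y, z in degrees, then the shift along the world's x, y, z in mm, then the closure in counts, from 0 (fully open) to 255 (shut). In form: rx ry rz x y z hand; .... A call has 1 to 8 rows; each row is the pose to reach, as a shift and turn from the pose commanded when the call began; what a row does not reach only later rows make up. A row lasts 1/10 s, in which the tool goes at most 50 mm and 8.59 degrees, less where a joint would pass 70% of its speed; a pose out of reach is approached as far as the arm can. A call with a gripper value outside its range is refused whole. The fingers move at their own pace and stop on an object; "force" is the grip in N (left out, the last holds). Time passes only in rows, so rows that repeat a pose let the fingers close. It gives the time, the measured TCP pose, the force, the opening and the grip force at its end, in the units of the state.
- r.sense(): the state, without advancing time (a new reading comes with each control period).
- r.grab_frame(name): name is "scene" or "top"; returns (picture, depth): 400x640x3 uint8, red, green, blue; 400x640 float32, mm along the optical axis (not along the pixel's ray), 0 where there is no reading.
- r.get_calibration(name): a dict with "K" (3x3 intrinsics, pixels), "world_from_camera" (4x4, takes a point from camera to world coordinates). Camera axes: x right, y down, z forward; pixel columns grow to the right and rows downward; lengths in mm; the calibration is good to about 2 mm. A picture is of the moment at which its call begins. get_calibration takes no time and is no camera call.
- r.sign_off(): hands the job in; it is judged then, once.
The state is a dict: "clock": time; "qpos": joint angles; "qvel": joint speeds; "joint_efforts": joint torques, N m; "eef_pos": TCP position; "tcp_rot": TCP orientation; "contact_force": force on the tool from outside, world axes, zero at the start; "wrist_torque": the same for the moment, N m; "opening": opening from 0.0 (shut) to 1.0 (fully open); "grasp_force": force on a finger pad.
Only numpy, scipy, OpenCV 4.12 (cv2) and the standard library are available. Lean on these libraries where they do the work, as an engineer would, in place of code of your own. Each camera call takes 0.05 s, during which the arm holds its last target. There are 200 camera calls.

### The job

The aluminium heating block has seized in the well of the dry-bath warmer. Work it loose by rocking its T-handle from side to side along the warmer's long direction; a straight pull would only lift the whole warmer, which is not bolted down and must stay standing flat where it is. Then lift the block out and stand it upright in the clear tray for descaling, without dropping it and without disturbing the timer and the two pots.

Things in the scene. Friction and masses are not known exactly. Their poses are not given: they have to be found in the camera images.
- warmer: Dry-bath warmer: white box 120 (x) x 210 (y) x 72 mm high, 4.5 kg, loose on four rubber feet; origin at the centre of its underside, x away from its sloped control panel, y along its long side, z up. A push of over 25 N at the T-bar can tip it. Tipped 6 degrees, raised 8 mm or shifted 30 mm, it counts as dragged along.
- well (a point): Centre of the mouth of the warmer's well, in the deck 72 mm up, 20 mm behind the box's middle; axes as the warmer's. The well is 49 (x) x 58 (y) mm, 38 mm deep, with a stiff leaf spring at each y end, 6 mm below the deck, that bites on the block's end faces.
- block: Seized aluminium block with T-handle, 0.45 kg, loose body; origin at the centre of the block's underside, 33 to 36 mm below the deck at the start, axes then parallel to the warmer's. Block 44 mm in x, 50 mm high, in y 52 mm at the underside and 58 mm at the top (the y ends taper). Seized, it holds against a straight pull of 50 N, more than the warmer weighs; a pull under 30 N is safe.
- handle (a point): Centre of the T-bar: round steel bar 14 mm thick, 66 mm long along the block's x, 160 mm above the underside, on a 10 mm stem; pinch it on its y sides. Pushed along y it gives at 12 to 20 N and swings 20 mm or more; the far end climbs, so swing both ways, letting the bar rise or easing it up, never down. Risen 15 to 20 mm (3 to 8 swings) it comes free. It does not rock along x.
- tray: Empty clear plastic tray, loose, 113 (x) x 158 (y) x 40 mm high, at the centre of its underside; walls 2 to 3 mm, inside 98 x 144 mm, floor 3 mm thick.
- timer: Bench timer, 42 x 62 x 54 mm, a bystander; origin at its underside.
- ink_jar: Screw-lid ink pot, 58 mm across, 52 mm high, a bystander; origin at its underside.
- white_pot: White screw-lid pot, 52 mm across, 58 mm high, a bystander; origin at its underside.
Mind the look-alikes: they are no part of the job. What is shaped like the block but red is not meant.

How it is judged:
By the outcome, as a careful person would: the job done as asked, in the order asked, and still so for the second after the job is handed in, with the robot touching nothing.
It also fails if it takes over 56 s, if anything falls off the work surface, if the arm or the gripper's body presses on something with over 40 N, if the wrist force passes 120 N, or if a joint passes its speed limit or range.

## Working session

There is one attempt and no reset: what is moved stays moved. The work goes in short steps, Python scripts to look and compute and a tool call to move; the robot and the scene stay as the last step left them, time stands still between calls to the robot, and variables do not carry over. Pictures are saved under pics/ and viewed, at most 10 in all, crops included, and the job is handed in when it is done.

Besides the shell and the picture viewer there is one more tool, called after "Request:" by a JSON object that holds its "name" and its "arguments". step_arm: Moves the arm, as the interface text tells. Its arguments: {"type":"object","properties":{"plan":{"type":"string"},"force":{"type":"number"}},"required":["plan"]}

```bash
mkdir -p pics
cat > h.py <<'E'
from rig import r
import numpy as np, cv2
def pts(name):
    p,d=r.grab_frame(name); c=r.get_calibration(name)
    K=np.array(c["K"]);T=np.array(c["world_from_camera"])
    v,u=np.mgrid[0:400,0:640]
    P=np.stack([(u-K[0,2])/K[0,0]*d,(v-K[1,2])/K[1,1]*d,d],-1)@T[:3,:3].T+T[:3,3]
    P[d==0]=np.nan
    return p,d,P
E
python3 - <<'E'
from h import *
for n in("scene","top"):
    p,d,P=pts(n); np.savez(n+'.npz',p=p,d=d,P=P)
    cv2.imwrite(f'pics/{n}0.png',p[:,:,::-1]); print(n,np.array(r.get_calibration(n)["world_from_camera"]).round(2).tolist())
print(r.sense())
E
```

```text
scene [[0.53, -0.67, 0.52, 52.83], [-0.85, -0.41, 0.34, 131.71], [-0.02, -0.62, -0.78, 812.04], [0.0, 0.0, 0.0, 1.0]]
top [[-0.01, -0.99, 0.13, 397.25], [-1.0, 0.01, -0.01, 394.33], [0.0, -0.13, -0.99, 1045.17], [0.0, 0.0, 0.0, 1.0]]
{'clock': 0.1, 'qpos': array([-1.23439139e+00,  3.53618596e-01,  1.63407982e+00, -1.02485183e-05,
        1.15517694e+00, -2.37700300e-03]), 'qvel': array([ 2.63077039e-05, -3.50237341e-04, -9.64255744e-04,  2.42145294e-04,
        2.69561335e-04,  1.12116593e-03]), 'joint_efforts': array([-3.80449865e-04, -6.06355619e+01, -3.42817461e+01, -2.09575574e-04,
        3.85384497e-03,  6.66762560e-06]), 'eef_pos': array([ 207.57376825, -589.04756801,  218.9033738 ]), 'tcp_rot': array([-3.14030993e+00,  6.32169873e-06,  3.38786087e-01]), 'contact_force': array([ 0.48005069, -0.43104713,  0.27785604]), 'wrist_torque': array([0.04038509, 0.03448245, 0.06096297]), 'grasp_force': 0.0, 'opening': 0.9988574917278172}
```

View pics/scene0.png

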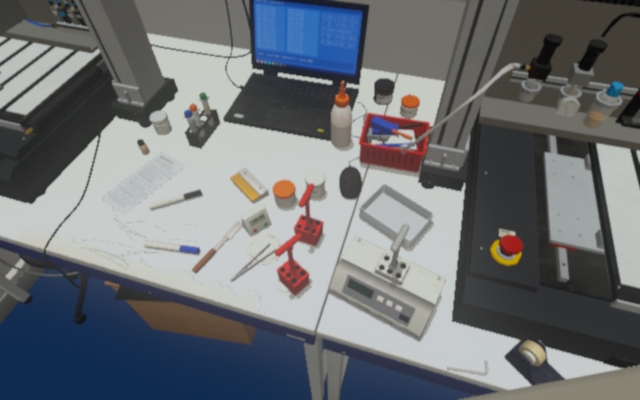

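View pics/top0.png

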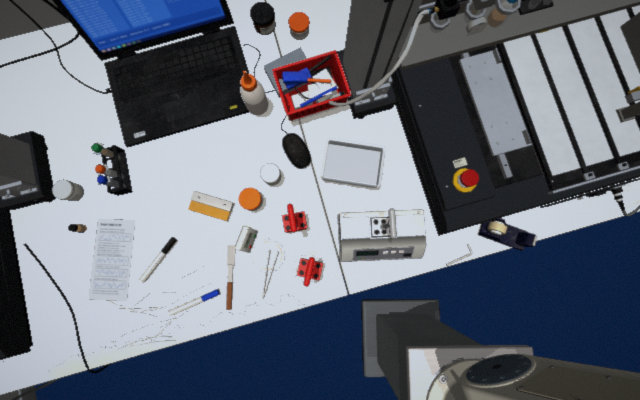

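The scene view shows the warmer at about (390,285), the grey block's T-handle at (400,240) and the tray at (396,215). In the top view the warmer is at (382,235), the T-bar at (393,222) and the tray at (352,163). The red look-alikes are off to the left. Next I measure from depth.

Run:
```python
import numpy as np,cv2
for n,box in(("top",(300,130,440,275)),("scene",(320,180,450,335))):
    z=np.load(n+'.npz');P=z['P'];u0,v0,u1,v1=box
    Q=P[v0:v1,u0:u1].reshape(-1,3);Q=Q[~np.isnan(Q[:,0])]
    print(n,'table z',np.nanmedian(Q[(Q[:,2]<15)&(Q[:,2]>-20)][:,2]))
    for nm,lo,hi in(("deck",66,78),("bar",178,215),("stem",135,175),("blocktop",80,98),("trayrim",34,46)):
        S=Q[(Q[:,2]>lo)&(Q[:,2]<hi)]
        if len(S)<4: print(nm,len(S));continue
        rc=cv2.minAreaRect(S[:,:2].astype(np.float32)); print(nm,len(S),S.mean(0).round(1),'rect',[np.round(x,1) for x in rc], 'zmax',S[:,2].max().round(1),np.median(S[:,2]).round(1))
z=np.load('top.npz')
p=cv2.resize(z['p'][130:275,300:445],None,fx=4,fy=4,interpolation=cv2.INTER_CUBIC);cv2.imwrite('pics/c1.png',p[:,:,::-1])
```

```text
top table z -0.3715920126983292
deck 2774 [450.8 224.9  71. ] rect [array([528.8, 235.4]), array([294.8, 250. ]), np.float64(15.4)] zmax 77.9 71.0
bar 197 [456.  228.6 200.9] rect [array([456.7, 228.4]), array([64.9, 14.9]), np.float64(2.9)] zmax 205.8 201.3
stem 922 [588.3 157.8 153.4] rect [array([484.3, 227.6]), array([139.5, 453.5]), np.float64(48.9)] zmax 169.6 154.1
blocktop 589 [520.4 179.2  87.1] rect [array([563.3, 200. ]), array([241.8, 169. ]), np.float64(13.7)] zmax 98.0 86.1
trayrim 994 [552.7 258.2  39.6] rect [array([534.2, 272.4]), array([340.4, 352.4]), np.float64(8.5)] zmax 46.0 39.4
scene table z 1.0479789046333963
deck 3689 [441.8 219.1  72.5] rect [array([445.8, 224.8]), array([100.2, 210.2]), np.float64(2.2)] zmax 77.6 72.7
bar 244 [452.1 224.4 202.1] rect [array([455.2, 224.6]), array([65.3, 15.8]), np.float64(0.2)] zmax 206.8 202.6
stem 32 [452.7 223.6 149.2] rect [array([453. , 224.6]), array([4.4, 9.8]), np.float64(13.5)] zmax 170.8 146.5
blocktop 549 [452.5 224.4  87.5] rect [array([455.7, 225.1]), array([45.9, 58.1]), np.float64(1.9)] zmax 97.6 87.6
trayrim 1351 [522.3 258.   40. ] rect [array([542.6, 314.5]), array([401.9, 309.7]), np.float64(13.4)] zmax 46.0 40.2
```

View pics/c1.png

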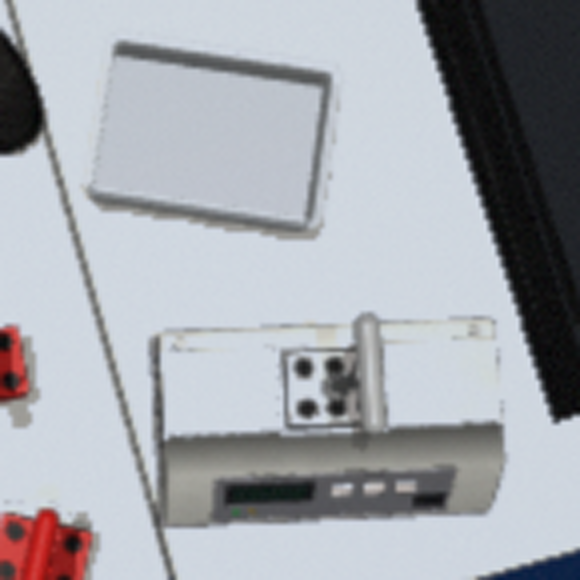

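The crop shows the tray rim corners at crop pixels (115,43), (332,75), (315,235) and (90,195). The grey block with its T-bar is in the warmer, turned about 2°. Next I measure the tray and check the path for clearance.

Run:
```python
from h import *
def ray(n,uv,z):
    c=r.get_calibration(n);K=np.array(c["K"]);T=np.array(c["world_from_camera"])
    d=T[:3,:3]@np.linalg.inv(K)@np.array([*uv,1]);return T[:3,3]+d*(z-T[2,3])/d[2]
cs=np.array([ray("top",(300+a/4,130+b/4),40)[:2] for a,b in((115,43),(332,75),(315,235),(90,195))]);print('tray',cs.round(),cs.mean(0).round(1))
print('sides',np.linalg.norm(cs-np.roll(cs,-1,0),axis=1).round())
w=np.array([ray("top",(300+a/4,130+b/4),72)[:2] for a,b in((158,338),(495,322))]);print('back edge',w.round(1))
A=np.concatenate([np.load(n+'.npz')['P'].reshape(-1,3) for n in("top","scene")]);A=A[~np.isnan(A[:,0])]
S=A[(A[:,2]>30)&(A[:,2]<46)&(A[:,0]>500)&(A[:,0]<640)&(A[:,1]>165)&(A[:,1]<400)]
rc=cv2.minAreaRect(S[:,:2].astype(np.float32));print(len(S),rc,np.percentile(S,[1,99],axis=0).round())
# height grid max
for x in range(150,800,50):
    print(x,[int(np.percentile(s,98)) if len(s:=A[(abs(A[:,0]-x)<25)&(abs(A[:,1]-y)<25)][:,2])>3 else '-' for y in range(-600,450,50)])
```

```text
tray [[686. 355.]
 [663. 213.]
 [557. 228.]
 [584. 373.]] [622.4 292.2]
sides [144. 107. 148. 103.]
back edge [[487.9 332.7]
 [495.5 123. ]]
679 ((609.5367431640625, 294.7344970703125), (161.8764190673828, 80.25587463378906), 82.78512573242188) [[562. 212.  31.]
 [638. 376.  44.]]
150 [-913, -915, -916, -914, -915, -913, -914, -914, -834, 1, 2, 2, 587, 578, 409, 319, -824, -915, -916, -917, -918]
200 [-914, -914, -916, -915, -915, -913, -913, -913, -915, -916, -915, 495, 590, 586, 410, -914, -916, -918, '-', '-', '-']
250 [-915, -914, -916, -916, -910, -915, -917, -916, -917, -916, -915, -916, -916, -914, '-', '-', '-', -918, '-', 1, 2]
300 [-914, -912, -914, -917, -914, -914, -916, -915, -914, -915, -918, '-', '-', '-', '-', 1, 2, 3, 2, 2, 3]
350 [-917, -915, -915, -917, -915, -914, -918, '-', '-', '-', '-', 1, 6, 6, 3, 3, 3, 16, 28, 2, 167]
400 [-917, -913, -918, '-', '-', '-', '-', '-', 0, 62, 34, 27, 7, 3, 71, 74, 74, 74, 74, 71, 166]
450 ['-', '-', '-', '-', 1, 3, 2, 3, 3, 57, 67, 111, 123, 131, 131, 75, 204, 204, 75, 73, 51]
500 ['-', '-', 0, 23, 66, 67, 3, 80, 121, 211, 210, 133, 153, 157, 156, 75, 202, 203, 74, 72, 51]
550 ['-', '-', 3, 3, 115, 124, 216, 222, 220, 216, 216, 151, 158, 192, 157, 3, 4, 41, 41, 3, 3]
600 ['-', '-', 3, 55, 126, 131, 215, 219, 215, 214, 216, 183, 183, 161, 157, 154, 41, 38, 40, 41, 15]
650 ['-', '-', '-', '-', '-', '-', 214, 302, 214, 215, 216, 184, 184, 158, 157, 156, 42, 41, 7, 41, 31]
700 ['-', '-', '-', '-', '-', '-', 216, 302, 214, 216, 216, 216, 184, 158, 157, 157, 3, 41, 41, 41, 25]
750 ['-', '-', '-', '-', '-', 213, 215, 214, 383, 215, 214, 216, 184, 182, 157, 157, 319, 307, 233, 135, 83]
```

Request:
{"name": "step_arm", "arguments": {"plan": "0 0 0 15 50 50 0; 0 0 -3 30 98 60 0; 0 0 -5 45 146 60 0; 0 0 -7 60 194 60 0; 0 0 -9 75 242 60 0; 0 0 -11 89 290 60 0; 0 0 -13 104 338 60 0; 0 0 -15 118 385 60 0", "force": 40}}

```text
clock: 0.9
eef_pos: [319.8, -221.9, 279.5]
tcp_rot: [3.142, -0.0, 0.075]
contact_force: [2.5, 0.7, 0.5]
opening: 1.001
grasp_force: 0.0
```

Request:
{"name": "step_arm", "arguments": {"plan": "0 0 0 14 47 0 0; 0 0 0 28 94 0 0; 0 0 -1 43 141 0 0; 0 0 -1 57 188 0 0; 0 0 -2 71 235 0 0; 0 0 -2 85 282 0 0; 0 0 -2.4 100 329 0 0; 0 0 -2.4 112 370 0 0"}}

```text
clock: 1.7
eef_pos: [432.0, 148.7, 279.5]
tcp_rot: [-3.141, -0.0, 0.036]
contact_force: [0.3, -0.5, 0.4]
opening: 1.004
grasp_force: 0.0
```

Request:
{"name": "step_arm", "arguments": {"plan": "0 0 0 9 30 0 0; 0 0 0 15 50 0 0; 0 0 0 18 60 0 0; 0 0 0 18 60 0 0; 0 0 0 18 60 0 0"}}

```text
clock: 2.2
eef_pos: [449.5, 205.4, 279.3]
tcp_rot: [3.141, 0.001, 0.035]
contact_force: [0.0, 0.6, -0.5]
opening: 0.997
grasp_force: 0.0
```

Request:
{"name": "step_arm", "arguments": {"plan": "0 0 0 6.5 21 0 0; 0 0 0 6.5 21 -30 0; 0 0 0 6.5 21 -60 0; 0 0 0 6.5 21 -87 0; 0 0 0 6.5 21 -87 0; 0 0 0 6.5 21 -87 0"}}

```text
clock: 2.8
eef_pos: [456.4, 226.3, 193.1]
tcp_rot: [3.141, 0.0, 0.034]
contact_force: [-0.2, 1.0, 0.3]
opening: 0.999
grasp_force: 0.0
```

Run:
```python
from h import *
p,d,P=pts("scene")
cv2.imwrite('pics/s1.png',cv2.resize(p[150:340,290:470],None,fx=3,fy=3,interpolation=cv2.INTER_CUBIC)[:,:,::-1]);print(r.sense()['eef_pos'])
```

```text
[457.03750323 226.7809491  193.89452458]
```

View pics/s1.png

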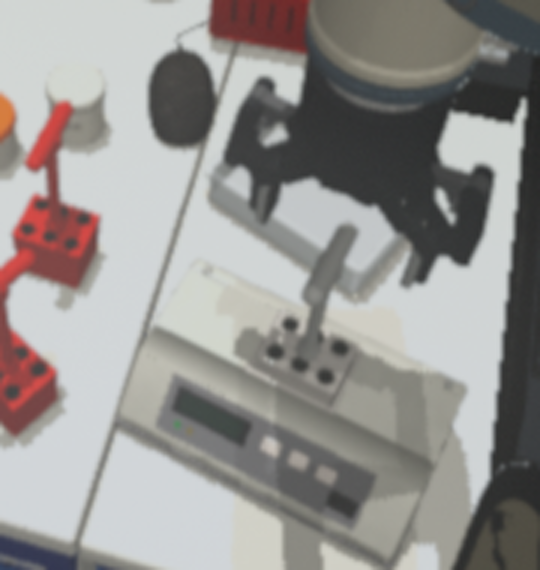

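The open fingers (crop (262,200) and (415,270)) straddle the bar at about (335,260), centred on it. I close on it now.

Request:
{"name": "step_arm", "arguments": {"plan": "0 0 0 0 0 0 160; 0 0 0 0 0 0 160; 0 0 0 0 0 0 185; 0 0 0 0 0 0 200; 0 0 0 0 0 0 215; 0 0 0 0 0 0 255; 0 0 0 0 0 0 255; 0 0 0 0 0 0 255", "force": 40}}

```text
clock: 3.65
eef_pos: [456.4, 227.2, 192.5]
tcp_rot: [3.142, 0.0, 0.035]
contact_force: [-0.2, -0.4, -0.9]
opening: -0.001
grasp_force: 0.0
```

Run:
```python
from h import *
p,d,P=pts("scene")
print(r.sense()['eef_pos'],r.sense()['opening'])
a=cv2.resize(p[190:300,340:450],None,fx=5,fy=5,interpolation=cv2.INTER_CUBIC);cv2.imwrite('pics/s2.png',a[:,:,::-1])
```

```text
[456.37738029 227.19334288 192.49798556] -0.002955791776217845
```

View pics/s2.png

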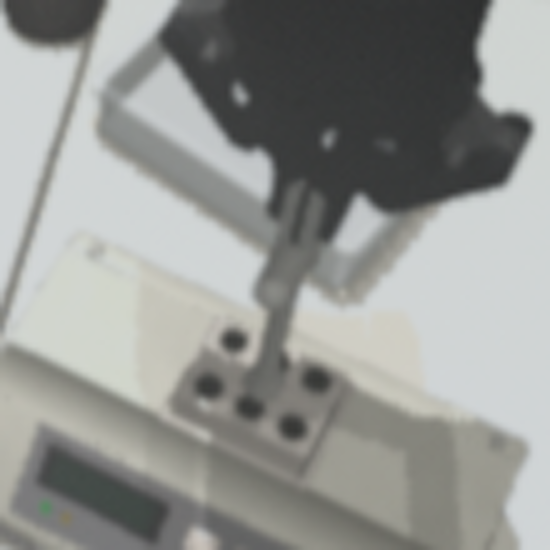

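Run:
```python
from h import *
p,d,P=pts("scene")
# patch rows/cols: classify points within 60mm of TCP, z slices
M=(abs(P[...,0]-456)<60)&(abs(P[...,1]-226)<60)&(P[...,2]>165)&(P[...,2]<235)
for v in range(214,256,2):
    us=[u for u in range(385,416) if M[v,u]]
    print(v,[(u,*P[v,u].round().astype(int).tolist(),int(p[v,u].mean())) for u in us[::3]])
```

```text
214 []
216 []
218 []
220 []
222 []
224 []
226 [(394, 450, 238, 232, 133)]
228 [(394, 449, 237, 227, 113)]
230 [(393, 450, 239, 219, 119), (396, 449, 233, 224, 77), (399, 446, 227, 232, 90)]
232 [(393, 450, 238, 213, 105), (396, 445, 231, 224, 89), (399, 446, 226, 227, 77), (402, 445, 221, 232, 101), (405, 450, 217, 230, 66), (408, 450, 212, 234, 72)]
234 [(396, 446, 231, 217, 104), (399, 446, 225, 221, 73), (402, 445, 220, 227, 102), (405, 450, 216, 224, 62), (408, 455, 212, 221, 129)]
236 [(395, 445, 231, 212, 121), (398, 446, 226, 214, 78), (401, 446, 221, 219, 102), (404, 450, 217, 217, 66), (407, 450, 212, 221, 130)]
238 [(395, 448, 231, 201, 108), (398, 446, 225, 209, 84), (401, 446, 220, 213, 103), (404, 459, 218, 197, 96)]
240 [(394, 443, 231, 202, 108), (397, 443, 225, 205, 107), (400, 448, 221, 202, 108), (403, 455, 218, 196, 109)]
242 [(393, 438, 230, 201, 134), (396, 439, 225, 204, 108), (399, 442, 221, 204, 112), (402, 453, 218, 191, 106)]
244 [(392, 432, 230, 203, 139), (395, 435, 225, 204, 109), (398, 438, 221, 203, 112), (401, 452, 218, 186, 118)]
246 [(391, 428, 230, 202, 145), (394, 429, 225, 205, 123), (398, 435, 219, 202, 109)]
248 [(390, 426, 230, 197, 170), (393, 426, 225, 203, 129), (396, 428, 220, 204, 127), (399, 453, 221, 167, 142)]
250 [(391, 424, 227, 196, 159), (394, 425, 222, 199, 123), (397, 430, 218, 197, 111)]
252 []
254 []
```

Request:
{"name": "step_arm", "arguments": {"plan": "0 0 0 0 0 30 255; 0 0 0 0 0 50 255; 0 0 0 0 0 50 255; 0 0 0 0 0 50 255"}}

```text
clock: 4.15
eef_pos: [456.4, 227.2, 242.5]
tcp_rot: [-3.141, -0.001, 0.035]
contact_force: [-0.1, 0.6, -0.4]
opening: -0.001
grasp_force: 0.0
```

Run:
```python
from h import *
p,d,P=pts("scene")
print(r.sense()['eef_pos'],r.sense()['opening'])
M=(abs(P[...,0]-452)<25)&(abs(P[...,1]-226)<40)&(P[...,2]>160)&(P[...,2]<290)
S=P[M]
for z in range(170,290,6):
    s=S[(S[:,2]>=z)&(S[:,2]<z+6)]
    if len(s):print(z,len(s),s.min(0).round(),s.max(0).round())
a=cv2.resize(p[170:280,340:450],None,fx=5,fy=5,interpolation=cv2.INTER_CUBIC);cv2.imwrite('pics/s3.png',a[:,:,::-1])
```

```text
[456.01256077 226.98440049 241.86180536] -0.0001506395722198589
170 3 [453. 220. 170.] [457. 221. 175.]
182 3 [452. 217. 186.] [457. 219. 187.]
188 3 [451. 217. 190.] [456. 219. 191.]
194 25 [427. 218. 195.] [477. 233. 200.]
200 163 [427. 218. 200.] [477. 232. 206.]
206 2 [431. 224. 207.] [440. 224. 207.]
254 6 [446. 219. 256.] [452. 230. 260.]
260 28 [445. 214. 260.] [451. 237. 266.]
266 40 [445. 212. 266.] [462. 238. 272.]
272 35 [444. 212. 272.] [463. 239. 278.]
278 34 [445. 212. 278.] [460. 238. 284.]
284 38 [444. 212. 284.] [453. 239. 290.]
```

View pics/s3.png

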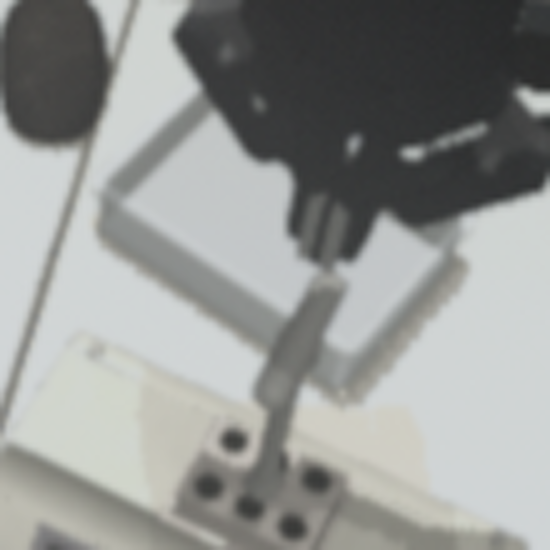

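The picture shows the shut pads ending at crop (325,265), well clear of the bar at (300,330). Depth puts the tips at z≈256 with a reported TCP of 242.5. So they sit about 28 mm higher than the stated geometry says, and the first close passed over the bar. I'll trust the camera and go 28 mm deeper.

Request:
{"name": "step_arm", "arguments": {"plan": "0 0 0 0 0 0 0; 0 0 0 0 0 0 0; 0 0 0 0 0 0 0; 0 0 0 0 0 0 0; 0 0 0 0 0 0 0; 0 0 0 0 0 -25 0"}}

```text
clock: 4.8
eef_pos: [458.5, 228.2, 219.9]
tcp_rot: [-3.139, -0.005, 0.035]
contact_force: [0.1, -0.0, -0.6]
opening: 0.992
grasp_force: 0.0
```

Request:
{"name": "step_arm", "arguments": {"plan": "0 0 0 0 -1 -25 0; 0 0 0 0 -1 -40 0; 0 0 0 0 -1 -53 0; 0 0 0 0 -1 -53 150; 0 0 0 0 -1 -53 170; 0 0 0 0 -1 -53 190; 0 0 0 0 -1 -53 205; 0 0 0 0 -1 -53 215"}}

```text
clock: 5.6
eef_pos: [456.8, 226.5, 165.2]
tcp_rot: [-3.141, -0.001, 0.035]
contact_force: [-0.8, 5.6, 2.0]
opening: 0.162
grasp_force: 3.0
```

Request:
{"name": "step_arm", "arguments": {"plan": "0 0 0 0 0 0 255; 0 0 0 0 0 0 255; 0 0 0 0 0 0 255; 0 0 0 0 0 0 255", "force": 40}}

```text
clock: 6.0
eef_pos: [457.0, 226.8, 165.3]
tcp_rot: [-3.14, -0.001, 0.035]
contact_force: [1.4, 2.5, 6.2]
opening: 0.144
grasp_force: 39.2
```

Request:
{"name": "step_arm", "arguments": {"plan": "0 0 0 0 2 1 255; 0 0 0 0 4 1 255; 0 0 0 0 6 1 255; 0 0 0 0 8 1 255; 0 0 0 0 8 1 255"}}

```text
clock: 6.5
eef_pos: [456.4, 231.8, 165.9]
tcp_rot: [3.137, 0.0, 0.036]
contact_force: [1.5, -13.5, 10.8]
opening: 0.147
grasp_force: 40.4
```

Request:
{"name": "step_arm", "arguments": {"plan": "0 0 0 0 2 2 255; 0 0 0 0 5 3 255; 0 0 0 0 8 4 255; 0 0 0 0 11 4 255; 0 0 0 0 14 5 255; 0 0 0 0 14 5 255"}}

```text
clock: 7.1
eef_pos: [454.5, 244.3, 168.5]
tcp_rot: [3.134, 0.005, 0.036]
contact_force: [2.4, -14.4, -6.3]
opening: 0.15
grasp_force: 40.3
```

Request:
{"name": "step_arm", "arguments": {"plan": "0 0 0 0 4 1 255; 0 0 0 0 7 1 255; 0 0 0 0 7 1 255; 0 0 0 0 2 1 255; 0 0 0 0 -3 1 255; 0 0 0 0 -8 1 255; 0 0 0 0 -13 1 255; 0 0 0 0 -18 1 255"}}

```text
clock: 7.9
eef_pos: [456.9, 232.5, 172.3]
tcp_rot: [-3.137, -0.001, 0.034]
contact_force: [-1.7, 11.4, 6.3]
opening: 0.149
grasp_force: 40.6
```

Request:
{"name": "step_arm", "arguments": {"plan": "0 0 0 0.5 -4 1 255; 0 0 0 0.5 -8 2 255; 0 0 0 0.5 -12 3 255; 0 0 0 1 -16 3 255; 0 0 0 1 -20 4 255; 0 0 0 1 -24 4 255; 0 0 0 1 -28 4 255; 0 0 0 1 -30 4 255"}}

```text
clock: 8.7
eef_pos: [458.6, 203.9, 177.1]
tcp_rot: [-3.134, -0.003, 0.034]
contact_force: [-2.4, 19.1, -0.2]
opening: 0.149
grasp_force: 42.7
```

```bash
cat > chk.py <<'E'
from h import *
p,d,P=pts("scene"); Q=P.reshape(-1,3)
S=Q[(abs(Q[:,0]-445)<75)&(abs(Q[:,1]-226)<130)&(Q[:,2]>67)&(Q[:,2]<79)]
A=np.c_[S[:,:2]-[446,225],np.ones(len(S))];m=np.ones(len(S),bool)
for _ in range(3):
    c=np.linalg.lstsq(A[m],S[m,2],rcond=None)[0];m=abs(A@c-S[:,2])<2
rc=cv2.minAreaRect(S[m][:,:2].astype(np.float32))
print('deck z',c[2].round(1),'tilt deg',np.degrees(c[:2]).round(2),rc)
b=Q[(abs(Q[:,0]-455)<30)&(abs(Q[:,1]-225)<45)&(Q[:,2]>79)&(Q[:,2]<125)]
print('block',len(b),[ (y,np.median(t).round(1)) for y in range(190,265,10) if len(t:=b[(abs(b[:,1]-y)<5)][:,2])>5])
s=r.sense();print(s['eef_pos'].round(1),s['contact_force'].round(1),s['opening'],s['clock'])
cv2.imwrite('pics/last.png',p[:,:,::-1])
E
python3 chk.py
```

```text
deck z 72.6 tilt deg [ 0.37 -0.08] ((447.3798522949219, 225.5265655517578), (95.8031997680664, 209.4203643798828), 1.955248236656189)
block 658 [(190, np.float64(93.9)), (200, np.float64(94.3)), (210, np.float64(96.4)), (220, np.float64(99.6)), (230, np.float64(99.5)), (240, np.float64(101.5)), (250, np.float64(101.9))]
[458.7 203.7 177.3] [-2.7 16.9  2.6] 0.1487315239816151 8.75
```

Request:
{"name": "step_arm", "arguments": {"plan": "0 0 0 0 6 1 255; 0 0 0 0 12 1 255; 0 0 0 0 18 1 255; 0 0 0 0 24 2 255; 0 0 0 -1 30 3 255; 0 0 0 -1 36 4 255; 0 0 0 -2 42 5 255; 0 0 0 -2 48 6 255"}}

```text
clock: 9.55
eef_pos: [455.5, 246.2, 182.0]
tcp_rot: [3.137, -0.0, 0.036]
contact_force: [2.3, -12.7, -0.3]
opening: 0.147
grasp_force: 38.9
```

Request:
{"name": "step_arm", "arguments": {"plan": "0 0 0 0 -6 1 255; 0 0 0 0 -12 1 255; 0 0 0 0 -18 1 255; 0 0 0 0 -24 2 255; 0 0 0 1 -30 3 255; 0 0 0 1 -36 4 255; 0 0 0 2 -42 5 255; 0 0 0 2 -46 6 255"}}

```text
clock: 10.35
eef_pos: [457.3, 203.5, 187.5]
tcp_rot: [-3.138, -0.0, 0.034]
contact_force: [-0.3, 10.7, -14.3]
opening: 0.143
grasp_force: 38.8
```

Request:
{"name": "step_arm", "arguments": {"plan": "0 0 0 0 6 0 255; 0 0 0 0 12 0 255; 0 0 0 0 18 0 255; 0 0 0 -1 24 1 255; 0 0 0 -1 30 2 255; 0 0 0 -1 36 3 255; 0 0 0 -2 42 4 255; 0 0 0 -2 46 5 255"}}

```text
clock: 11.15
eef_pos: [454.6, 248.3, 191.8]
tcp_rot: [3.141, 0.002, 0.036]
contact_force: [1.4, -3.6, -15.3]
opening: 0.143
grasp_force: 38.9
```

```bash
python3 chk.py
```

```text
deck z 72.7 tilt deg [ 0.23 -0.03] ((447.3564147949219, 225.6712188720703), (95.81778717041016, 209.4445037841797), 1.8881899118423462)
block 739 [(200, np.float64(99.6)), (210, np.float64(110.0)), (220, np.float64(108.6)), (230, np.float64(108.0)), (240, np.float64(105.3)), (250, np.float64(104.2)), (260, np.float64(103.0))]
[454.6 248.6 191.8] [ 1.7 -2.7 -9.7] 0.1428948440210573 11.2
```

Request:
{"name": "step_arm", "arguments": {"plan": "0 0 0 0 -6 0 255; 0 0 0 1 -12 0 255; 0 0 0 1 -17 0 255; 0 0 0 2 -22 0 255; 0 0 0 2 -22 1 255; 0 0 0 2 -22 2 255; 0 0 0 2 -22 3 255"}}

```text
clock: 11.9
eef_pos: [457.3, 226.0, 195.6]
tcp_rot: [3.141, 0.0, 0.035]
contact_force: [-0.2, 0.9, -4.5]
opening: 0.142
grasp_force: 39.4
```

Request:
{"name": "step_arm", "arguments": {"plan": "0 0 0 0 0 4 255; 0 0 0 0 0 8 255; 0 0 0 0 0 14 255; 0 0 0 0 0 22 255; 0 0 0 0 0 32 255; 0 0 0 0 0 42 255; 0 0 0 0 0 50 255; 0 0 0 0 0 50 255", "force": 60}}

```text
clock: 12.7
eef_pos: [458.1, 226.5, 247.2]
tcp_rot: [-3.141, -0.002, 0.035]
contact_force: [0.6, 0.4, -4.4]
opening: 0.137
grasp_force: 59.7
```

```bash
python3 chk.py
python3 - <<'E'
from h import *
p,d,P=pts("scene");Q=P.reshape(-1,3)
b=Q[(abs(Q[:,0]-455)<40)&(abs(Q[:,1]-226)<50)&(Q[:,2]>90)&(Q[:,2]<170)]
for z in range(90,170,5):
    t=b[(b[:,2]>=z)&(b[:,2]<z+5)]
    if len(t):print(z,len(t),t.min(0).round(),t.max(0).round())
cv2.imwrite('pics/s4.png',cv2.resize(p[150:340,300:470],None,fx=3,fy=3,interpolation=cv2.INTER_CUBIC)[:,:,::-1])
E
```

```text
deck z 72.8 tilt deg [ 0.36 -0.07] ((447.3818664550781, 225.52452087402344), (95.61841583251953, 209.52476501464844), 1.8552029132843018)
block 89 [(200, np.float64(117.9)), (210, np.float64(118.1)), (220, np.float64(119.6)), (230, np.float64(117.8)), (240, np.float64(118.2)), (250, np.float64(119.0))]
[457.8 226.3 246.3] [ 0.3 -0.4 -4.2] 0.1351256293362255 12.75
110 28 [434. 196. 111.] [454. 247. 115.]
115 31 [434. 199. 115.] [438. 248. 120.]
120 39 [434. 197. 120.] [437. 248. 125.]
125 35 [435. 196. 125.] [437. 249. 130.]
130 39 [434. 196. 130.] [438. 250. 135.]
135 40 [434. 196. 135.] [438. 250. 140.]
140 37 [434. 195. 140.] [438. 250. 145.]
145 39 [434. 194. 145.] [439. 249. 150.]
150 49 [435. 194. 150.] [471. 250. 155.]
155 229 [434. 195. 155.] [481. 253. 160.]
160 335 [434. 194. 160.] [480. 252. 165.]
165 23 [449. 217. 165.] [461. 231. 170.]
```

View pics/s4.png

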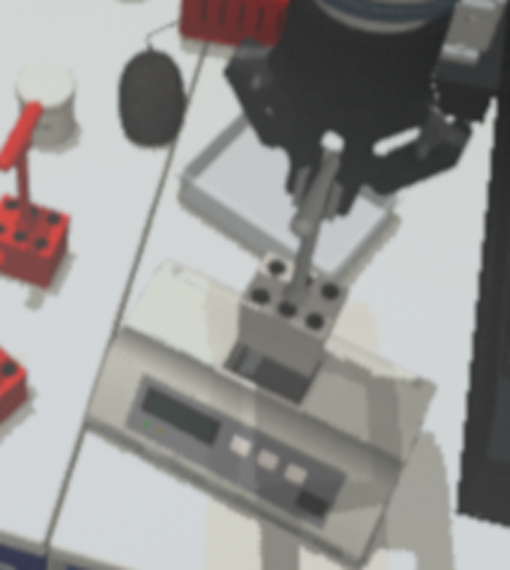

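The block hangs upright at crop (290,300), clear of the well, and the warmer is standing still. Next I carry the block over the tray.

Request:
{"name": "step_arm", "arguments": {"plan": "0 0 0 6 2 5 255; 0 0 -1 18 7 5 255; 0 0 -3 36 14 5 255; 0 0 -5 56 22 5 255; 0 0 -7 76 30 5 255; 0 0 -9 96 38 5 255; 0 0 -11 116 46 5 255; 0 0 -11 134 54 5 255"}}

```text
clock: 13.6
eef_pos: [593.3, 280.8, 249.8]
tcp_rot: [3.141, -0.0, -0.159]
contact_force: [0.4, 0.3, -4.6]
opening: 0.133
grasp_force: 59.6
```

Request:
{"name": "step_arm", "arguments": {"plan": "0 0 0 14 6 0 255; 0 0 0 23 9 0 255; 0 0 0 29 11 0 255; 0 0 0 31 12 0 255; 0 0 0 31 12 0 255; 0 0 0 31 12 0 255"}}

```text
clock: 14.2
eef_pos: [622.0, 292.0, 250.6]
tcp_rot: [3.141, 0.0, -0.157]
contact_force: [-0.9, -0.4, -4.2]
opening: 0.138
grasp_force: 59.6
```

Run:
```python
from h import *
print(r.sense()['eef_pos'].round(1),r.sense()['tcp_rot'])
p,d,P=pts("scene");Q=P.reshape(-1,3)
b=Q[(abs(Q[:,0]-622)<45)&(abs(Q[:,1]-292)<55)&(Q[:,2]>85)&(Q[:,2]<190)]
for z in range(85,190,5):
    t=b[(b[:,2]>=z)&(b[:,2]<z+5)]
    if len(t):print(z,len(t),t.min(0).round(),t.max(0).round())
cv2.imwrite('pics/s5.png',cv2.resize(p[100:290,300:480],None,fx=3,fy=3,interpolation=cv2.INTER_CUBIC)[:,:,::-1])
```

```text
[622.  292.  250.6] [ 3.14141727e+00  2.70525794e-04 -1.56936208e-01]
```

View pics/s5.png

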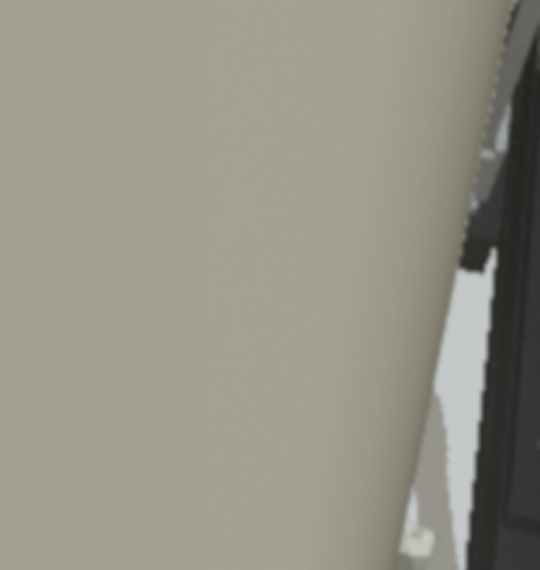

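The scene view is blocked by the forearm. I descend over the measured tray centre and feel for contact with the force reading.

Request:
{"name": "step_arm", "arguments": {"plan": "0 0 0 0 0 -8 255; 0 0 0 0 0 -22 255; 0 0 0 0 0 -38 255; 0 0 0 0 0 -54 255; 0 0 0 0 0 -70 255; 0 0 0 0 0 -82 255; 0 0 0 0 0 -90 255; 0 0 0 0 0 -90 255"}}

```text
clock: 15.05
eef_pos: [621.7, 291.9, 158.9]
tcp_rot: [3.14, 0.002, -0.157]
contact_force: [-0.1, 0.3, -4.7]
opening: 0.136
grasp_force: 59.6
```

Request:
{"name": "step_arm", "arguments": {"plan": "0 0 0 0 0 -3 255; 0 0 0 0 0 -6 255; 0 0 0 0 0 -9 255; 0 0 0 0 0 -12 255; 0 0 0 0 0 -15 255; 0 0 0 0 0 -17 255; 0 0 0 0 0 -18 255; 0 0 0 0 0 -18 255"}}

```text
clock: 15.85
eef_pos: [622.3, 292.2, 142.4]
tcp_rot: [3.141, 0.0, -0.157]
contact_force: [0.2, 0.3, -3.6]
opening: 0.133
grasp_force: 59.6
```

Request:
{"name": "step_arm", "arguments": {"plan": "0 0 0 0 0 -1 255; 0 0 0 0 0 -2 255; 0 0 0 0 0 -2 255"}}

```text
clock: 16.15
eef_pos: [622.4, 292.2, 140.5]
tcp_rot: [3.142, 0.0, -0.157]
contact_force: [-0.5, -1.0, -3.4]
opening: 0.134
grasp_force: 59.6
```

Request:
{"name": "step_arm", "arguments": {"plan": "0 0 0 0 0 -1 255; 0 0 0 0 0 -2 255; 0 0 0 0 0 -2 255"}}

```text
clock: 16.45
eef_pos: [623.4, 292.5, 140.4]
tcp_rot: [-3.14, -0.002, -0.157]
contact_force: [-1.8, -1.8, 6.3]
opening: 0.136
grasp_force: 60.8
```

Request:
{"name": "step_arm", "arguments": {"plan": "0 0 0 0 0 1 255; 0 0 0 0 0 1 200; 0 0 0 0 0 1 190; 0 0 0 0 0 1 160; 0 0 0 0 0 1 100; 0 0 0 0 0 1 0; 0 0 0 0 0 1 0; 0 0 0 0 0 1 0"}}

```text
clock: 17.25
eef_pos: [622.4, 292.2, 139.6]
tcp_rot: [-3.142, -0.0, -0.157]
contact_force: [0.6, -0.5, -0.1]
opening: 0.994
grasp_force: 0.0
```

Request:
{"name": "step_arm", "arguments": {"plan": "0 0 0 0 0 0 0; 0 0 0 0 0 0 0; 0 0 0 0 0 10 0; 0 0 0 0 0 30 0; 0 0 0 0 0 60 0; 0 0 0 0 0 100 0; 0 0 0 -20 -20 130 0; 0 0 0 -50 -50 140 0"}}

```text
clock: 18.05
eef_pos: [574.4, 243.3, 284.0]
tcp_rot: [-3.138, -0.006, -0.156]
contact_force: [0.2, -0.3, 0.6]
opening: 1.004
grasp_force: 0.0
```

Request:
{"name": "step_arm", "arguments": {"plan": "0 0 0 -35 -35 0 0; 0 0 0 -70 -70 0 0; 0 0 0 -100 -105 0 0; 0 0 0 -135 -140 0 0; 0 0 0 -165 -175 0 0; 0 0 0 -185 -210 0 0; 0 0 0 -195 -250 0 0; 0 0 0 -200 -290 0 0"}}

```text
clock: 18.85
eef_pos: [371.3, -48.9, 280.7]
tcp_rot: [-3.142, -0.002, -0.156]
contact_force: [1.4, -0.2, -1.0]
opening: 0.994
grasp_force: 0.0
```

```bash
python3 - <<'E'
from h import *
p,d,P=pts("scene");t,_,_=pts("top")
a=np.hstack([cv2.resize(p[130:340,230:450],(400,382)),cv2.resize(t[100:310,220:440],(400,382))]);cv2.imwrite('pics/end.png',a[:,:,::-1])
Q=P.reshape(-1,3);b=Q[(abs(Q[:,0]-622)<40)&(abs(Q[:,1]-292)<45)&(Q[:,2]>46)&(Q[:,2]<185)]
for lo,hi in((48,58),(90,145),(155,180)):
    s=b[(b[:,2]>lo)&(b[:,2]<hi)];print(len(s),s.mean(0).round(1) if len(s) else '',[np.round(x,1) for x in cv2.minAreaRect(s[:,:2].astype(np.float32))] if len(s) else '')
E
python3 chk.py
```

```text
347 [618.2 287.2  53.8] [array([621.5, 288.4]), array([58.1, 46.2]), np.float64(82.9)]
70 [618.9 287.7 116.8] [array([619.3, 287.9]), array([7.5, 9.8]), np.float64(16.5)]
162 [617.9 287.4 168. ] [array([620. , 288.8]), array([17. , 63.1]), np.float64(84.5)]
deck z 72.7 tilt deg [ 0.35 -0.04] ((449.37286376953125, 213.36239624023438), (100.36556243896484, 235.32557678222656), 4.458273410797119)
block 0 []
[372.2 -49.6 280.5] [0.3 0.5 0. ] 0.9980693204388063 19.0
```

View pics/end.png

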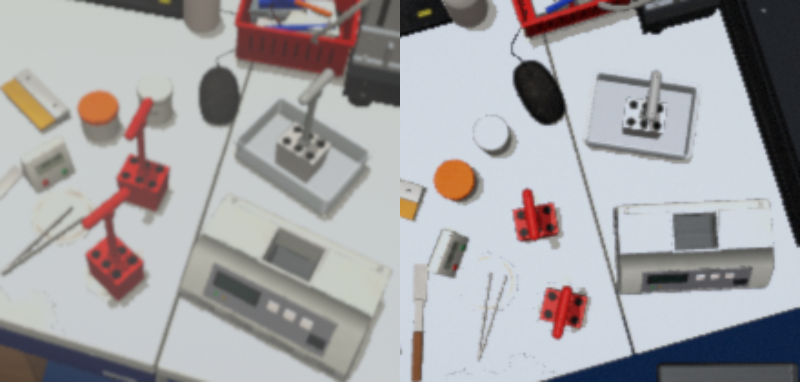

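The block stands upright in the middle of the tray (left picture (300,150), right picture (645,115)). Its top is at 53.8 mm, which matches the floor height. The warmer is flat and in place, and the timer and pots have not moved.

```bash
python3 -c "
from rig import r
print(r.sign_off())"
```

```text
the job is handed in; nothing more can be done
None
```

The block was rocked loose and stands upright in the clear tray; the warmer stayed flat in place, the timer and pots were not disturbed, and the job was handed in at about 19 s.

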